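# Slide the locating block home under the clamp bridge

## Task

Push the blue block along the table, keeping it flat on the plate and weaving between the silver pins, in under the yellow clamp bridge until it is centred beneath the bolt and pressed firmly flush against the aluminium stop bar, without ramming it. Nothing, neither block nor tool, may touch the pins or the bridge. Once the block is home, press the green button fully down and let it go, leaving the bin, the V-block and the wrench alone.

Things in the scene. Friction and masses are not known exactly. Their poses are not given: they have to be found in the camera images.
- block_center (a point): Centre of the loose blue steel block (hollow, 0.35 to 0.65 kg): 90 x 90 mm square, 30 mm high, too wide to grip; the point is 15 mm above its underside. Axes: x, y square to its side faces, z up. It slides on the plate with ordinary metal friction. Starts left or right of the jig, turned up to 20 degrees.
- stop_bar: Fixed aluminium stop bar, 20 (x) x 150 (y) x 18 mm high. Origin: centre of underside. x points away from the robot; the working face is the -x face, 10 mm from the origin. Block home: its centre 55 mm to the -x side of this origin, y = 0, sides parallel to the bar. Stop bar, bridge and the four pins keep their layout but shift and turn a little as one.
- bridge: Fixed yellow clamp bridge on two grey posts. Origin: on the plate under the bolt, 55 mm on the -x side of the stop bar's origin, axes parallel to it. Posts x = -10 to +35 mm, inner faces at y = +-66 mm, outer +-88 mm. Yellow plate: underside 58, top 70 mm up; cross beam x = -15 to +40 mm over y = +-88 mm, with a nose in front of it.
- nose (a point): Middle of the lower front edge (towards the robot) of the yellow bridge's nose, 58 mm above the plate and 62 mm on the -x side of the bolt. The nose is 104 mm wide and overhangs the rear face of the block, when home, by 17 mm: an upright finger pushing the block meets it too early; a finger leaning back towards the robot by 30 to 45 degrees passes beneath it.
- bolt_tip (a point): Bronze tip of the clamping bolt that hangs from the bridge, 36 mm above the plate, so the block slides in under it with 6 mm to spare. Bolt, collar and head are at most 24 mm across and reach 102 mm up.
- pin_a: Fixed silver ball-lock pin, 51 mm high with its red button, 18 mm across at its foot and knob. Origin: centre of its foot. It stands at x = -65, y = +80 mm in the bridge's frame.
- pin_b: Same kind of pin, at x = -65, y = -80 mm in the bridge's frame.
- pin_c: Same kind of pin, at x = -232, y = +80 mm in the bridge's frame. From either side the block's way in runs between near pins (c, d) and far pins (a, b) along x = -148 mm of the bridge's frame, about 29 mm to spare each side, then turns and goes straight in +x between pins a and b.
- pin_d: Same kind of pin, at x = -232, y = -80 mm in the bridge's frame.
- go_top (a point): Centre of the top of the green push button (32 mm across) on a grey station box 64 x 64 x 30 mm fixed to the plate, left or right of the bridge. It is pressed straight down: 6 mm travel against a spring, about 5 N when fully down.
- go (a joint): Travel of the green button in m: 0 released, 0.006 fully down.
- bin: Loose orange open bin, 85 x 85 x 40 mm, on the other side of the jig from the block. Bystander. Origin: centre of its underside.
- v_block: Loose steel V-block, 50 x 50 x 40 mm, on the other side from the button station. Bystander. Origin: centre of its underside.
- wrench: Loose steel wrench, 170 mm long along its x axis, lying far out on the right (-y). Bystander. Origin: middle of its underside.
Mind the look-alikes: they are no part of the job. What is meant by the stop_bar is not pink or purple, and is the larger of those in its own colour.

How it is judged:
By the outcome, as a careful person would: the job done as asked, in the order asked, and still so for the second after the job is handed in, with the robot touching nothing.
It also fails if it takes over 72 s, if anything falls off the work surface, if the arm or the gripper's body presses on something with over 40 N, if the wrist force passes 120 N, or if a joint passes its speed limit or range.

## Robot

A 7-joint arm with a two-finger parallel gripper is mounted at the origin on the work surface. World frame = base frame: x ahead of the robot, y to its left, z up, the work surface at z = 0. Lengths are in mm, angles in rad, forces in N, time in s.
With the tool pointing down it reaches from about 400 to 900 mm from the base axis. Payload 5.5 kg.
Tool frame: the origin (TCP) lies at the very end of the fingers, on their centre line; the grasp point (between the pads) lies ctrl.pinch_z behind it (ctrl.pinch_z is the distance from the TCP to the grasp point, in mm); z points along the fingers, y is the direction in which the jaws open and shut (so a half turn about z gives the same grasp; the last joint's range is limited). The gripper opens to 85 mm and grips with 20 to 120 N. Pads are 22 mm wide; open, the fingers measure 114 mm over their backs; the gripper's body (76 mm by 85 mm) begins 54 mm behind the grasp point. The pads swing forward as they close: fully open they stand 13 mm farther back than shut.
Start: joints at [-1.066, 0.501, -0.427, 1.55, 0.221, 1.138, -0.21], TCP at [155.604, 631.1, 231.31] pointing down, gripper open.
Joint ranges: [-2.88, 2.88], [-0.31, 2.03], [-1.54, 1.56], [0.2, 2.42], [-1.41, 4.55], [0.19, 2.02], [-2.57, 2.57]. Speed limits (rad/s): [2.57, 2.57, 3.14, 3.14, 3.14, 3.14, 3.14].

## Interface

Orientations are given as a rotation vector (axis times angle).
In Python, from station import ctrl gives the robot as it stands.
- The arm moves only by the shell command python3 -m jog 'ROWS' [FORCE]. ROWS is JSON, a list that holds one entry, the list of rows, each a list of 7 numbers: the shift along the tool's x, y, z in mm, then the turn, a rotation vector about the tool's x, y, z in rad, then the closure, from -1 (fully open) to 1 (shut), so that 0 is half open. A call has 1 to 20 rows; each row is the pose to reach, as a shift and turn from the pose commanded when the call began, along the tool's axes at that moment; what a row does not reach only later rows make up. A row lasts 1/8 s, in which the tool goes at most 62.5 mm and 10.7 degrees, less where a joint would pass 70% of its speed; a pose out of reach is approached as far as the arm can. A call with a gripper value outside its range is refused whole. The fingers move at their own pace and stop on an object; FORCE is the grip in N (left out, the last holds). Time passes only in rows, so rows that repeat a pose let the fingers close. It gives the time, the measured TCP pose, the force and the opening at its end, in the units of the state.
- ctrl.get_obs(): the state, without advancing time (a new reading comes with each control period).
- ctrl.snapshot(name): name is "scene" or "top" or "wrist"; returns a dict with "pixels" (384x512x3 uint8, blue, green, red), "fx", "fy", "cx", "cy" (pixels), "extrinsics" (4x4, takes a point from world to camera coordinates); the wrist camera has in their place "hand_eye" (4x4, takes a point from camera to tool coordinates, whose origin is the TCP and whose axes are the flange's). Camera axes: x right, y down, z forward; pixel columns grow to the right and rows downward; lengths in mm; the calibration is good to about 2 mm. A picture is of the moment at which its call begins: read the wrist's pose just before it. There is no depth.
- ctrl.sign_off(): hands the job in, once; it reports no verdict.
The state is a dict: "time": time; "joints": joint angles; "qd": joint speeds; "effort": joint torques, N m; "ee_pos": TCP position; "eef_rot": TCP orientation; "contact_force": force on the tool from outside, world axes, zero at the start; "wrist_torque": the same for the moment, N m; "finger_gap": opening from 0.0 (shut) to 1.0 (fully open).
Only numpy, scipy, OpenCV 4.12 (cv2) and the standard library are available. Lean on these libraries where they do the work, as an engineer would, in place of code of your own. Each camera call takes 0.05 s, during which the arm holds its last target.

## Working session

There is one attempt and no reset: what is moved stays moved. The work goes in short steps, Python scripts to look and compute and a shell command to move; the robot and the scene stay as the last step left them, time stands still between calls to the robot, and variables do not carry over. Pictures are saved under pics/ and viewed, and the job is handed in when it is done.

```bash
ls; mkdir -p pics
python3 - <<'E'
from station import ctrl
import cv2,numpy as np
o=ctrl.get_obs()
print(o, ctrl.pinch_z)
for n in ("scene","top"):
    s=ctrl.snapshot(n); cv2.imwrite(f"pics/{n}0.png",s["pixels"])
    np.savez(f"{n}0.npz",**s)
    print(n,s["fx"],s["fy"],s["cx"],s["cy"],np.round(s["extrinsics"],3).tolist())
E
```

```text
pics
{'time': 0.0, 'joints': array([-1.06578929,  0.50185134, -0.42679726,  1.55148735,  0.22079458,
        1.13829063, -0.210297  ]), 'qd': array([ 9.45257576e-04, -4.86445090e-05, -5.95962855e-04, -2.26184021e-04,
       -2.75750238e-04,  5.61908614e-04, -1.23680474e-03]), 'effort': array([-3.95476745e-04, -5.69521165e+01, -5.81580207e+00, -2.80938989e+01,
        1.07806336e-02,  1.19655553e-02, -8.09126313e-07]), 'ee_pos': array([155.51292386, 630.38882659, 230.24215022]), 'eef_rot': array([-3.78760763e-01, -3.11836262e+00,  3.07034760e-03]), 'contact_force': array([ 0.35646936,  0.19140078, -0.34070885]), 'wrist_torque': array([ 0.03650265, -0.00621174, -0.00761313]), 'finger_gap': 1.0012165627976504} 18.700000000000003
scene 431.8047764180654 431.8047764180654 250.22154452354306 191.84556335138336 [[-0.488, 0.873, 0.014, 346.956], [0.549, 0.319, -0.772, -286.592], [-0.678, -0.369, -0.635, 1490.601], [0.0, 0.0, 0.0, 1.0]]
top 365.9147888132103 365.9147888132103 251.80041152075378 188.83715643141443 [[-0.002, -1.0, -0.015, -45.428], [-0.993, 0.004, -0.12, 608.947], [0.12, 0.014, -0.993, 1122.214], [0.0, 0.0, 0.0, 1.0]]
```

View pics/scene0.png

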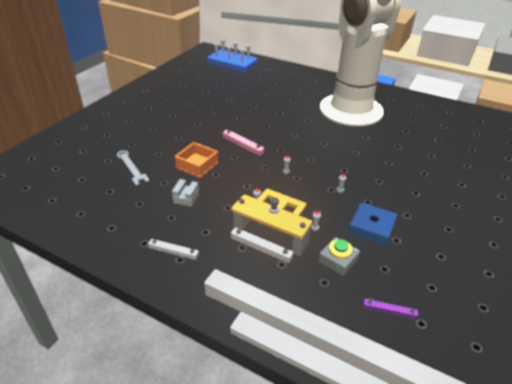

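View pics/top0.png

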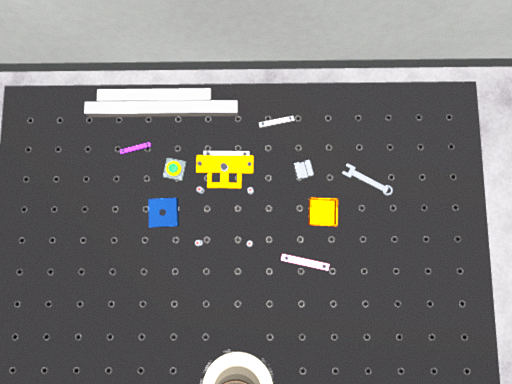

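Run:
```python
import cv2
a=cv2.imread("pics/top0.png")[105:265,110:270]; cv2.imwrite("pics/top0a.png",cv2.resize(a,None,fx=3.75,fy=3.75,interpolation=cv2.INTER_CUBIC))
a=cv2.imread("pics/top0.png")[105:225,210:310]; cv2.imwrite("pics/top0b.png",cv2.resize(a,None,fx=5,fy=5,interpolation=cv2.INTER_CUBIC))
a=cv2.imread("pics/scene0.png")[140:280,220:410]; cv2.imwrite("pics/scene0a.png",cv2.resize(a,None,fx=4,fy=4,interpolation=cv2.INTER_CUBIC))
```

```text
(no output)
```

View pics/top0a.png

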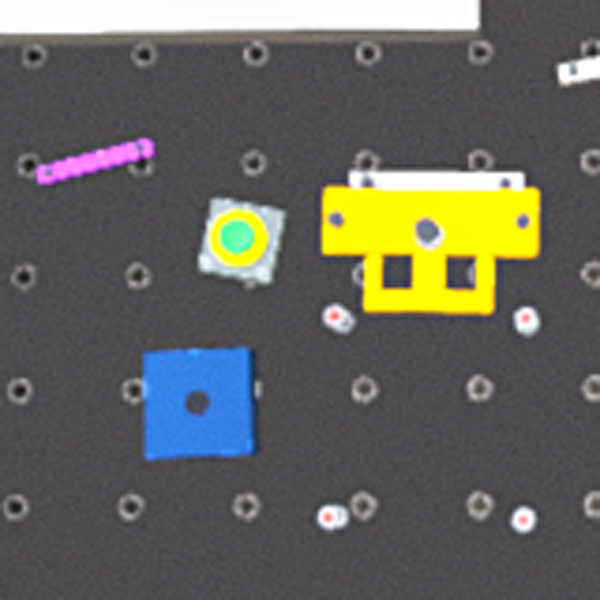

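View pics/top0b.png

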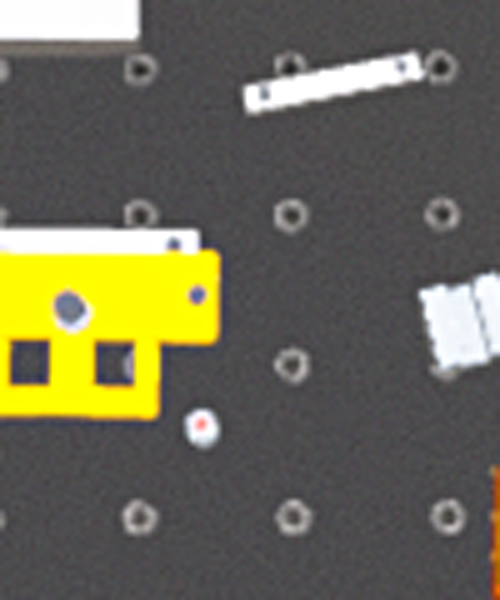

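View pics/scene0a.png

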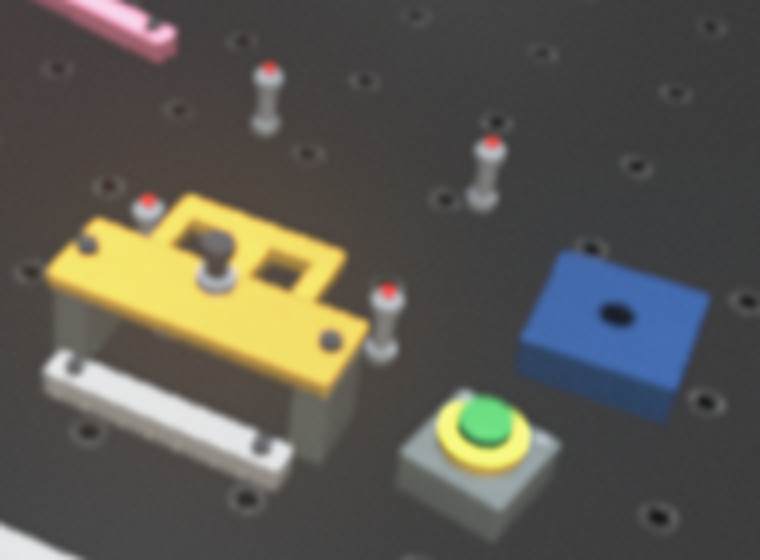

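```bash
cat > h.py <<'E'
import numpy as np
from scipy.optimize import least_squares
def cam(n):
    s=np.load(n); return s
def proj(s,P):
    P=np.atleast_2d(P); E=s["extrinsics"]; c=P@E[:3,:3].T+E[:3,3]
    return np.c_[s["fx"]*c[:,0]/c[:,2]+s["cx"], s["fy"]*c[:,1]/c[:,2]+s["cy"]]
def ray(s,uv,z):
    E=s["extrinsics"];R=E[:3,:3];t=E[:3,3];C=-R.T@t
    uv=np.atleast_2d(uv); d=np.c_[(uv[:,0]-s["cx"])/s["fx"],(uv[:,1]-s["cy"])/s["fy"],np.ones(len(uv))]@R
    return C+d*((z-C[2])/d[:,2])[:,None]
E
python3 - <<'E'
from h import *
T=cam("top0.npz");S=cam("scene0.npz")
ta=lambda L:np.array(L)/3.75+[110,105]-.5+.5/3.75
sa=lambda L:np.array(L)/4+[220,140]-.5+.125
pins=np.array([[-65,80],[-65,-80],[-232,80],[-232,-80],[0,0]]);z=np.array([51,51,51,51,102])
tp=ta([[336,317],[526,319],[329,517],[523,519],[428,231]]); sp=sa([[388,291],[148,201],[491,143],[269,68],[217,240]])
for s,p in((T,tp),(S,sp)): print([np.round(ray(s,p[i],z[i])[0,:2],1).tolist() for i in range(5)])
def W(q,p=pins,zz=z):
    c,sn=np.cos(q[2]),np.sin(q[2]); return np.c_[q[0]+c*p[:,0]-sn*p[:,1],q[1]+sn*p[:,0]+c*p[:,1],zz]
for use in ("T","S","TS"):
    f=lambda q:np.r_[(proj(T,W(q))-tp).ravel() if "T" in use else [], (proj(S,W(q))-sp).ravel() if "S" in use else []]
    r=least_squares(f,[600,0,0]); print(use,r.x,np.round(r.fun,1))
bt=ta([[145,352],[250,347],[256,453],[147,459]]);bs=sa([[672,388],[523,340],[566,252],[709,294]])
print(ray(T,bt,30).round(1).tolist(),ray(T,bt,30).mean(0)); print(ray(S,bs,30).round(1).tolist(),ray(S,bs,30).mean(0))
gt=ta([[237,237]]);gs=sa([[487,408]])
r=least_squares(lambda p:np.r_[(proj(T,p)-gt).ravel(),(proj(S,p)-gs).ravel()],[600,0,40]);print(r.x,r.fun)
E
```

```text
[[606.7, 117.0], [604.3, -41.7], [441.4, 120.3], [439.4, -38.9], [669.8, 35.9]]
[[610.5, 119.4], [608.0, -40.3], [445.1, 122.3], [441.0, -37.6], [674.3, 37.9]]
T [ 6.71109256e+02  3.64625624e+01 -1.75171358e-02] [-0.2 -0.3  0.2 -0.1 -0.1  0.3  0.2  0.6 -0.2 -0.4]
S [ 6.74467594e+02  3.81484988e+01 -1.83657920e-02] [-0.1  0.1 -0.1 -0.   0.2 -0.2  0.  -0.   0.1  0.1]
TS [ 6.72380296e+02  3.72103720e+01 -1.79026621e-02] [-0.4 -0.7 -0.  -0.5 -0.3 -0.2 -0.1  0.1 -0.4 -0.9 -0.1 -0.6 -0.1 -0.6
  0.1 -0.8 -0.  -0.5  0.1 -0.6]
[[579.9, 282.6, 30.0], [583.8, 193.2, 30.0], [494.2, 186.1, 30.0], [489.4, 278.0, 30.0]] [536.8461128  234.96744371  30.        ]
[[583.1, 282.5, 30.0], [587.8, 196.6, 30.0], [499.5, 193.7, 30.0], [493.6, 280.2, 30.0]] [540.99468641 238.23455146  30.        ]
[674.00884463 201.80861883  53.76986601] [-0.28223539  0.10052193 -0.20280279  0.00303089]
```

```bash
cat >> h.py <<'E'
from scipy.spatial.transform import Rotation as Ro
def delta(p,yawx,lean=0,o=None):
    """yawx: heading (rad) of the tool x axis before lean; lean>0: tool z leans so the tool body tips toward -push; about tool y"""
    from station import ctrl
    o=o or ctrl.get_obs()
    R0=Ro.from_rotvec(o["eef_rot"])
    x=np.array([np.cos(yawx),np.sin(yawx),0]);z=np.array([0,0,-1.]);y=np.cross(z,x)
    R=Ro.from_matrix(np.c_[x,y,z])*Ro.from_euler("y",lean)
    print("shift",R0.inv().apply(np.array(p)-o["ee_pos"]).round(1),"turn",(R0.inv()*R).as_rotvec().round(3))
    print("tool axes\n",R0.as_matrix().round(3))
E
python3 - <<'E'
from h import *
delta([539,332,200],np.pi/2+0.045)
from station import ctrl
print(ctrl.snapshot("wrist")["hand_eye"])
E
```

```text
shift [-443.8 -197.9   30.7] turn [-2.000e-03  1.000e-03  1.284e+00]
tool axes
 [[-0.971  0.239 -0.001]
 [ 0.239  0.971 -0.002]
 [ 0.    -0.002 -1.   ]]
[[-5.54711993e-04 -9.53984250e-01 -2.99856205e-01  7.70865850e+01]
 [ 9.99999779e-01 -4.19091049e-04 -5.16599651e-04 -1.80086997e-01]
 [ 3.67160879e-04 -2.99856425e-01  9.53984271e-01 -1.42632820e+02]
 [ 0.00000000e+00  0.00000000e+00  0.00000000e+00  1.00000000e+00]]
```

```bash
python3 -m jog '[[[-40,-18,3,0,0,0.1,0.2],[-80,-36,6,0,0,0.22,0.2],[-120,-54,9,0,0,0.34,0.2],[-160,-72,12,0,0,0.46,0.2],[-200,-90,14,0,0,0.58,0.2],[-240,-108,17,0,0,0.7,0.2],[-280,-126,20,0,0,0.82,0.2],[-320,-144,23,0,0,0.94,0.2],[-360,-161,26,0,0,1.06,0.2],[-400,-179,28,0,0,1.17,0.2],[-444,-198,31,0,0,1.284,0.2],[-444,-198,31,0,0,1.284,0.2],[-444,-198,31,0,0,1.284,0.2]]]' 40
python3 - <<'E'
from h import *
from station import ctrl
import cv2
o=ctrl.get_obs();print(o["joints"].round(2),o["ee_pos"],o["eef_rot"],o["finger_gap"])
s=ctrl.snapshot("wrist");cv2.imwrite("pics/w1.png",s["pixels"]);np.savez("w1.npz",ee=o["ee_pos"],rot=o["eef_rot"],**s)
E
```

```text
time: 1.78
ee_pos: [538.7, 332.8, 199.8]
eef_rot: [-2.17, -2.271, 0.001]
contact_force: [-0.6, 0.0, 0.2]
finger_gap: 0.402
[-0.57  0.47 -0.04  1.64  0.02  1.04 -0.56] [538.66821655 332.78438552 199.81909727] [-2.16969225e+00 -2.27058241e+00  1.27955776e-03] 0.4016496994236755
```

View pics/w1.png

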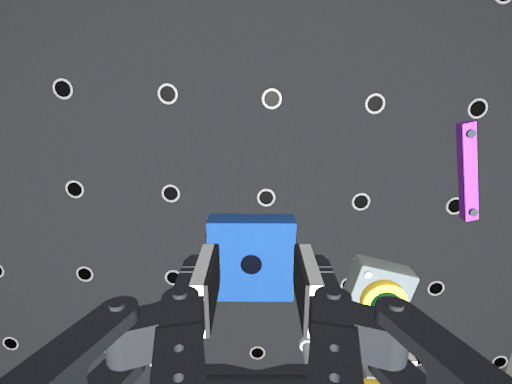

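```bash
cat >> h.py <<'E'
def wcam(n):
    s=dict(np.load(n)); T=np.eye(4);T[:3,:3]=Ro.from_rotvec(s["rot"]).as_matrix();T[:3,3]=s["ee"]
    s["extrinsics"]=np.linalg.inv(T@s["hand_eye"]); return s
E
python3 - <<'E'
from h import *
import cv2
cv2.imwrite("pics/w1a.png",cv2.resize(cv2.imread("pics/w1.png")[200:320,180:330],None,fx=5,fy=5,interpolation=cv2.INTER_CUBIC))
s=wcam("w1.npz")
print(ray(s,[[208,222],[295,222],[293,300],[251,264]],30).round(1))
E
```

```text
[[492.9 281.2  30. ]
 [578.2 285.   30. ]
 [583.1 196.4  30. ]
 [536.9 237.   30. ]]
```

View pics/w1a.png

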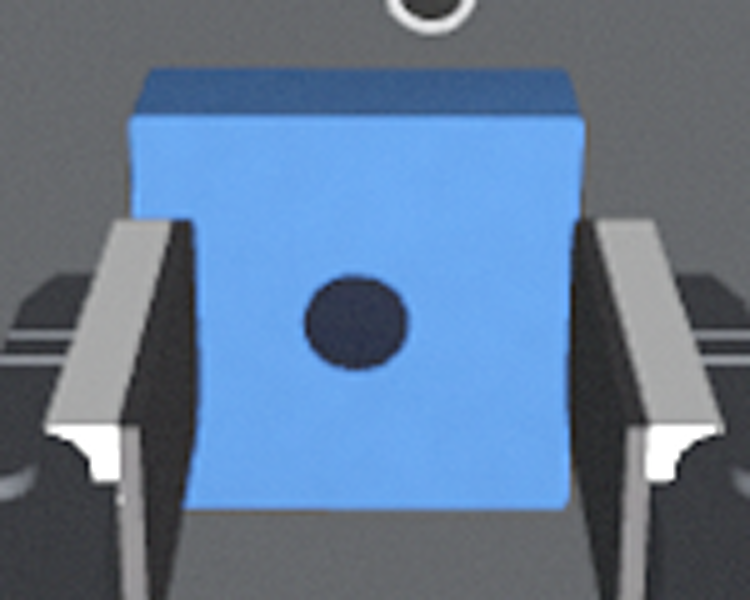

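```bash
python3 -m jog '[[[0,-1,40,0,0,0,0.2],[0,-1,80,0,0,0,0.2],[0,-1,120,0,0,0,0.2],[-5,-1,155,0,0,0,0.2],[-10,-1,180,0,0,0,0.2],[-20,-1,192,0,0,0,0.2],[-26,-1,192,0,0,0,0.2],[-30,-1,192,0,0,0,0.2],[-30,-1,192,0,0,0,0.2]]]'
python3 - <<'E'
from h import *
from station import ctrl
import cv2
o=ctrl.get_obs();print(o["joints"].round(2),o["ee_pos"],o["eef_rot"],o["finger_gap"])
s=ctrl.snapshot("wrist");cv2.imwrite("pics/w2.png",s["pixels"]);np.savez("w2.npz",ee=o["ee_pos"],rot=o["eef_rot"],**s)
E
```

```text
time: 2.95
ee_pos: [540.6, 302.7, 9.6]
eef_rot: [2.171, 2.27, 0.003]
contact_force: [-0.5, 0.4, -0.6]
finger_gap: 0.399
[-0.53  0.69 -0.03  1.77  0.03  0.68 -0.54] [540.6335002  302.66304997   9.64678178] [2.17110292 2.26981652 0.00326924] 0.39875847405309467
```

View pics/w2.png

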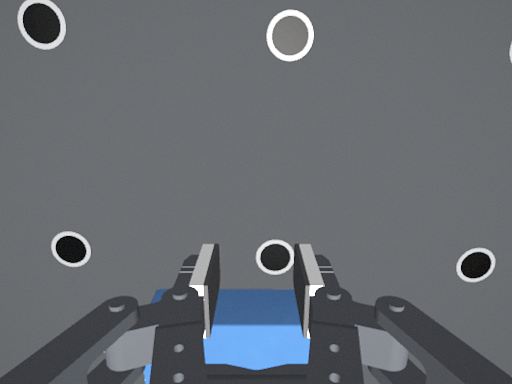

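```bash
python3 -m jog '[[[-4,-2,0,0,0,0,0.2],[-8,-3,0,0,0,0,0.2],[-12,-3,0,0,0,0,0.2],[-16,-4,0,0,0,0,0.2],[-21,-4,0,0,0,0,0.2],[-27,-5,0,0,0,0.003,0.2],[-33,-6,0,0,0,0.006,0.2],[-40,-7,0,0,0,0.009,0.2],[-47,-7,0,0,0,0.012,0.2],[-54,-8,0,0,0,0.015,0.2],[-61,-9,0,0,0,0.018,0.2],[-68,-9,0,0,0,0.021,0.2],[-75,-10,0,0,0,0.024,0.2],[-82,-11,0,0,0,0.027,0.2],[-89,-12,0,0,0,0.03,0.2],[-96,-12,0,0,0,0.03,0.2],[-102,-13,0,0,0,0.03,0.2],[-105,-13,0,0,0,0.03,0.2],[-106,-13,0,0,0,0.03,0.2]]]'
python3 - <<'E'
from h import *
from station import ctrl
import cv2
o=ctrl.get_obs();print(o["joints"].round(2),o["ee_pos"],o["eef_rot"],o["finger_gap"])
s=ctrl.snapshot("top");np.savez("top1.npz",**s);cv2.imwrite("pics/t1.png",cv2.resize(s["pixels"][105:265,110:310],None,fx=3.75,fy=3.75,interpolation=cv2.INTER_CUBIC))
s=ctrl.snapshot("scene");np.savez("scene1.npz",**s);cv2.imwrite("pics/s1.png",cv2.resize(s["pixels"][120:280,220:420],None,fx=3.75,fy=3.75,interpolation=cv2.INTER_CUBIC))
E
```

```text
time: 5.38
ee_pos: [531.3, 196.0, 8.4]
eef_rot: [-2.205, -2.238, -0.0]
contact_force: [-0.1, 4.9, 2.5]
finger_gap: 0.4
[-0.38  0.63 -0.03  1.91  0.03  0.61 -0.41] [531.27393348 196.03837407   8.37885021] [-2.20469677e+00 -2.23754194e+00 -1.17271976e-04] 0.39988555213685745
```

View pics/t1.png

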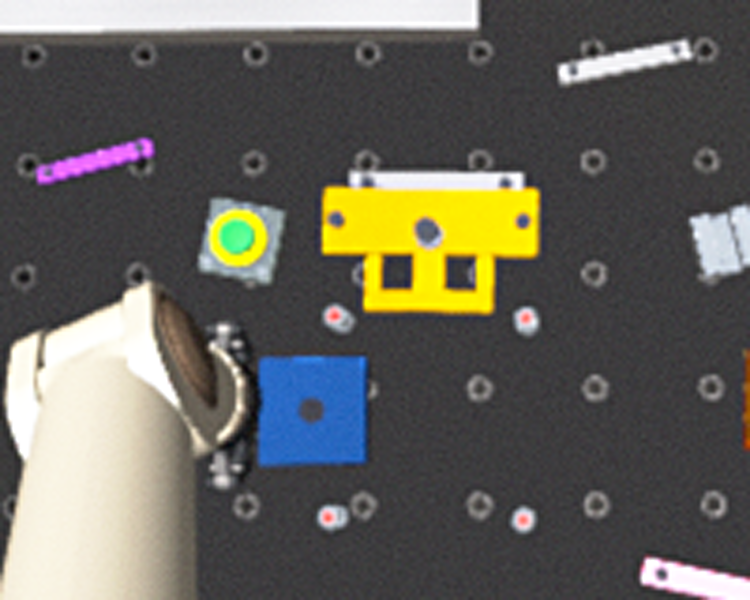

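View pics/s1.png

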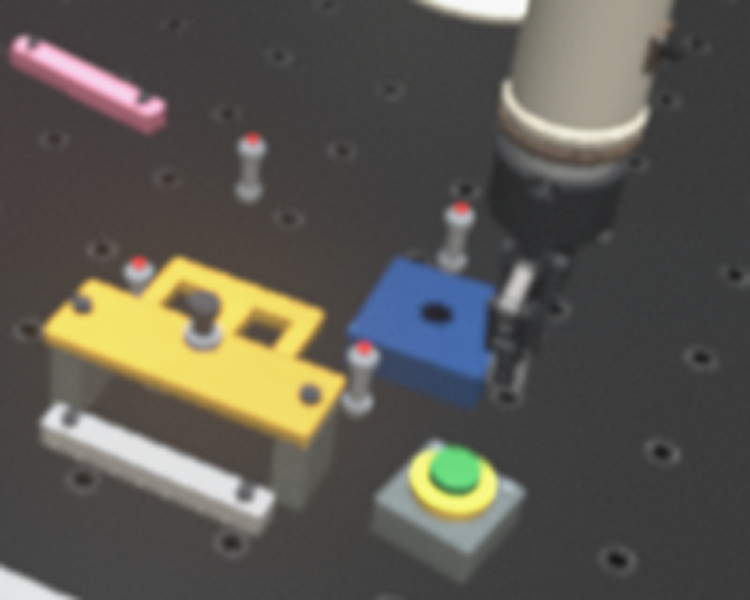

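```bash
cat >> h.py <<'E'
JT=np.array([671.11,36.46,-.0175])
def jig(p,q=JT):
    d=np.array(p)[...,:2]-q[:2];c,s=np.cos(q[2]),np.sin(q[2]);return np.stack([c*d[...,0]+s*d[...,1],-s*d[...,0]+c*d[...,1]],-1).round(1)
ta=lambda L:np.array(L)/3.75+[110,105]-.5+.5/3.75
E
python3 - <<'E'
from h import *
s=cam("top1.npz"); p=ray(s,ta([[258,358],[367,356],[367,464],[260,466],[311,410]]),30);print(p.round(1),p[:4].mean(0),jig(p),jig(p[:4].mean(0)))
print("tcp",jig([531.3,196,0],[672.6,37.3,-.018]))
E
```

```text
[[574.4 186.2  30. ]
 [575.8  93.6  30. ]
 [484.8  92.5  30. ]
 [483.4 182.5  30. ]
 [530.2 140.3  30. ]] [529.58815652 138.66651909  30.        ] [[ -99.3  148. ]
 [ -96.3   55.4]
 [-187.3   52.7]
 [-190.3  142.7]
 [-142.7  101.4]] [-143.3   99.7]
tcp [-144.1  156.1]
```

```bash
python3 -m jog '[[[-4,0,0,0,0,0.002,0.2],[-9,-1,0,0,0,0.004,0.2],[-15,-1,0,0,0,0.006,0.2],[-22,-2,0,0,0,0.009,0.2],[-29,-2,0,0,0,0.012,0.2],[-36,-3,0,0,0,0.015,0.2],[-43,-4,0,0,0,0.018,0.2],[-50,-4,0,0,0,0.021,0.2],[-57,-5,0,0,0,0.024,0.2],[-64,-5,0,0,0,0.027,0.2],[-71,-6,0,0,0,0.03,0.2],[-78,-6,0,0,0,0.033,0.2],[-84,-7,0,0,0,0.033,0.2],[-90,-7,0,0,0,0.033,0.2],[-94,-8,0,0,0,0.033,0.2],[-97,-8,0,0,0,0.033,0.2],[-98,-8,0,0,0,0.033,0.2],[-98.5,-8,0,0,0,0.033,0.2]]]'
python3 - <<'E'
from h import *
from station import ctrl
import cv2
o=ctrl.get_obs();print(o["joints"].round(2),o["ee_pos"],o["eef_rot"],o["finger_gap"])
s=ctrl.snapshot("top");np.savez("top2.npz",**s);cv2.imwrite("pics/t2.png",cv2.resize(s["pixels"][105:265,110:310],None,fx=3.75,fy=3.75,interpolation=cv2.INTER_CUBIC))
s=ctrl.snapshot("wrist");np.savez("w3.npz",ee=o["ee_pos"],rot=o["eef_rot"],**s);cv2.imwrite("pics/w3.png",s["pixels"])
E
```

```text
time: 7.72
ee_pos: [524.6, 97.8, 8.3]
eef_rot: [-2.241, -2.201, 0.0]
contact_force: [0.5, 6.2, 3.3]
finger_gap: 0.404
[-0.21  0.59 -0.03  1.99  0.03  0.56 -0.28] [524.58295437  97.78960115   8.32123647] [-2.24059893e+00 -2.20119680e+00  1.07763734e-04] 0.40357189801182436
```

View pics/t2.png

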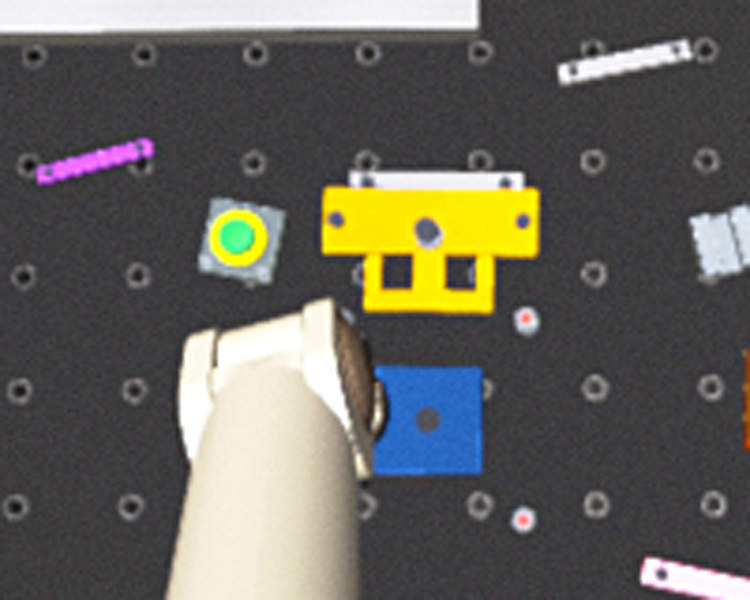

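View pics/w3.png

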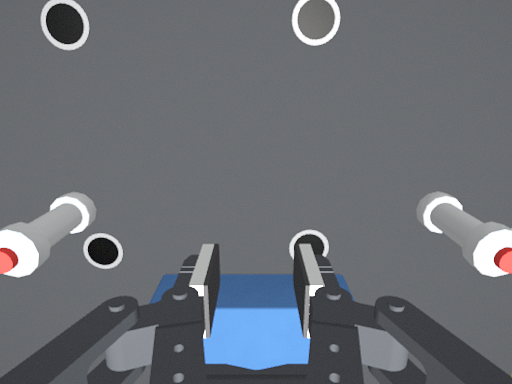

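Run:
```python
from h import *
import cv2
cv2.imwrite("pics/w3a.png",cv2.resize(np.hstack([cv2.imread("pics/w3.png")[180:280,0:120],cv2.imread("pics/w3.png")[180:280,392:512]]),None,fx=3.3,fy=3.3,interpolation=cv2.INTER_CUBIC))
s=cam("top2.npz"); p=ray(s,ta([[427,420],[482,367],[483,474]]),30);print(p.round(1),jig(p))
w=wcam("w3.npz");q=ray(w,[[73,212],[438,212]],3);print(q)
for J in ([671.1,36.5,-.0175],[674.5,38.1,-.018]):
  print(jig(q,J))
```

```text
[[521.5  42.3  30. ]
 [566.1  -4.   30. ]
 [476.2  -5.   30. ]] [[-149.7    3.2]
 [-104.3  -42.3]
 [-194.1  -44.9]]
[[440.13260152 121.14135768   3.        ]
 [608.18313333 118.11896284   3.        ]]
[[-232.4   80.6]
 [ -64.3   80.5]]
[[-235.8   78.8]
 [ -67.7   78.8]]
```

View pics/w3a.png

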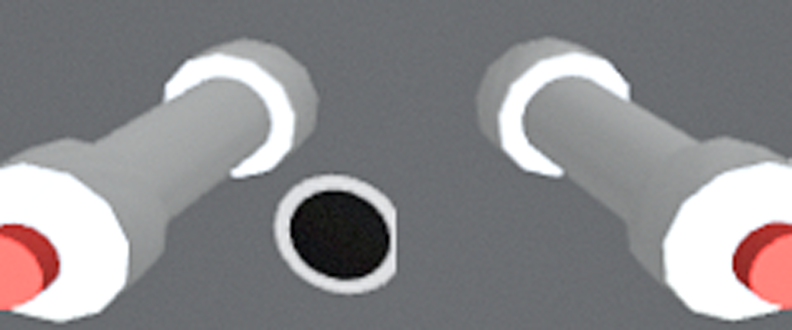

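```bash
python3 -m jog '[[[-1,0,0,0,0,0,0.2],[-2,0,0,0,0,0,0.2],[-2.2,0,0,0,0,0,0.2],[-2.2,0,0,0,0,0,0.2],[5,0,0,0,0,0,0.2],[20,0,0,0,0,0,0.2],[34,0,-15,0,0,0,0.2],[36,0,-50,0,0,0,0.2],[36,0,-90,0,0,0,0.2],[36,0,-130,0,0,0,0.2],[36,0,-130,0,0,0,0.2]]]'
python3 - <<'E'
from h import *
from station import ctrl
import cv2
o=ctrl.get_obs();print(o["joints"].round(2),o["ee_pos"],o["eef_rot"],o["finger_gap"])
s=ctrl.snapshot("wrist");np.savez("w4.npz",ee=o["ee_pos"],rot=o["eef_rot"],**s);cv2.imwrite("pics/w4.png",s["pixels"])
E
```

```text
time: 9.2
ee_pos: [528.3, 135.1, 142.8]
eef_rot: [2.238, 2.2, 0.011]
contact_force: [1.0, 0.9, 0.3]
finger_gap: 0.396
[-0.27  0.39 -0.03  1.91  0.02  0.84 -0.33] [528.26983827 135.11730089 142.7531065 ] [2.23769324 2.19976447 0.0107051 ] 0.39573249057023163
```

View pics/w4.png

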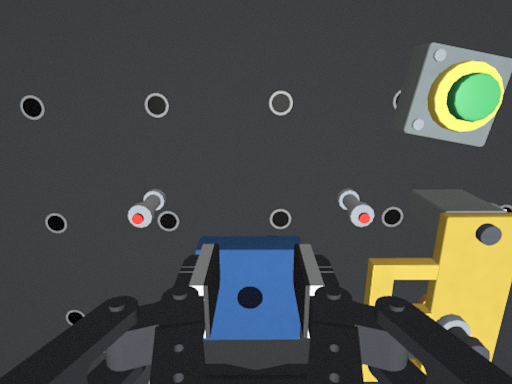

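Run:
```python
from h import *
import cv2
im=cv2.imread("pics/w4.png")
cv2.imwrite("pics/w4a.png",cv2.resize(im[180:350,120:390],None,fx=2.9,fy=2.9,interpolation=cv2.INTER_CUBIC))
w=wcam("w4.npz");a=ray(w,[[138,218],[364,216]],51);b=ray(w,[[199,249],[301,249],[250,297]],30);g=ray(w,[[475,97]],53.8)
J=[671.5,37,-.018]
print(a,jig(a,J),b,jig(b,J),g)
```

```text
[[441.76159227 122.22638751  51.        ]
 [607.3376205  120.41852668  51.        ]] [[-231.2   81.1]
 [ -65.7   82.3]] [[480.74090249  86.01529131  30.        ]
 [564.63921328  84.23968392  30.        ]
 [521.59083365  39.51450667  30.        ]] [[-191.6   45.6]
 [-107.7   45.3]
 [-149.9   -0.2]] [[672.79267686 203.31024306  53.8       ]]
```

View pics/w4a.png

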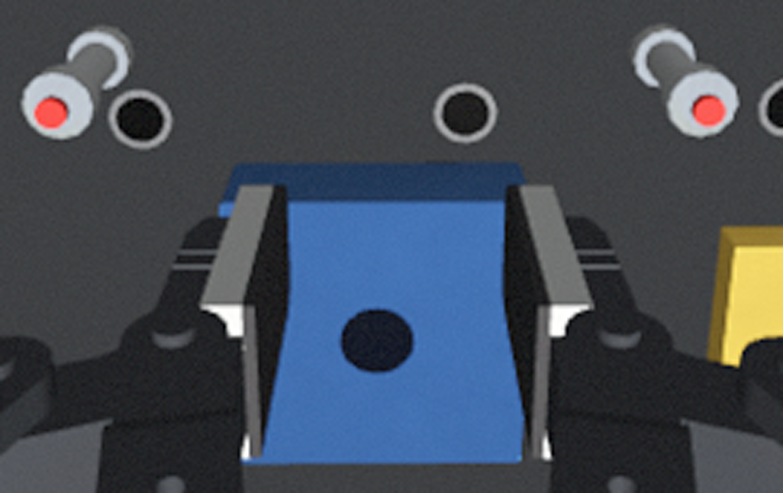

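Run:
```python
from h import *
D=np.array([[.5018,1.5515,1.1383,np.hypot(155.5,630.4),230.2],[.47,1.64,1.04,633.3,199.8],[.69,1.77,.68,619.9,9.6],[.63,1.91,.61,566.3,8.4],[.59,1.99,.56,533.8,8.3],[.39,1.91,.84,545.3,142.8]])
j2=D[:,0];j24=j2+D[:,1]
def f(p):
    A,C,k,Z=p
    return np.r_[A*np.sin(j2)+C*np.sin(j24)+k-D[:,3],Z+A*np.cos(j2)+C*np.cos(j24)-D[:,4]]
r=least_squares(f,[400,400,0,100]);print(r.x,r.fun.round(1))
```

```text
[530.61881086 481.50417065 -21.00615785 -23.16063082] [ 11.5  -0.8   0.2  -2.2  -3.2  -5.5 -11.6   2.9   2.6   0.2   1.9   4. ]
```

Run:
```python
from h import *
delta([437,41.2,140],np.pi-.018)
```

```text
shift [-95.  -88.2   0.3] turn [ 0.004  0.002 -1.57 ]
tool axes
 [[ 0.017  1.     0.004]
 [ 1.    -0.017  0.001]
 [ 0.001  0.004 -1.   ]]
```

```bash
python3 -m jog '[[[-7,-6,0,0,0,-0.12,0.2],[-14,-13,0,0,0,-0.24,0.2],[-21,-20,0,0,0,-0.36,0.2],[-28,-27,0,0,0,-0.48,0.2],[-36,-34,0,0,0,-0.6,0.2],[-43,-40,0,0,0,-0.72,0.2],[-50,-47,0,0,0,-0.84,0.2],[-57,-54,0,0,0,-0.96,0.2],[-64,-60,0,0,0,-1.08,0.2],[-72,-67,0,0,0,-1.2,0.2],[-79,-74,0,0,0,-1.32,0.2],[-87,-81,0,0,0,-1.45,0.2],[-95,-88,0,0.003,0.002,-1.57,0.2],[-95,-88,0,0.003,0.002,-1.57,0.2],[-95,-88,0,0.003,0.002,-1.57,0.2]]]'
python3 - <<'E'
from h import *
from station import ctrl
import cv2
delta([437,41.2,9],np.pi-.018)
o=ctrl.get_obs();print(o["joints"].round(2),o["ee_pos"],o["eef_rot"],o["finger_gap"])
s=ctrl.snapshot("wrist");np.savez("w5.npz",ee=o["ee_pos"],rot=o["eef_rot"],**s);cv2.imwrite("pics/w5.png",s["pixels"])
E
```

```text
time: 11.12
ee_pos: [435.8, 40.4, 138.0]
eef_rot: [-0.033, -3.138, 0.001]
contact_force: [-0.5, -0.1, -0.0]
finger_gap: 0.405
shift [ -1.7   0.8 129. ] turn [-0.    -0.004 -0.003]
tool axes
 [[-1.     0.021 -0.004]
 [ 0.021  1.    -0.   ]
 [ 0.004 -0.    -1.   ]]
[ 0.13  0.24 -0.31  2.15  0.11  0.77  1.29] [435.79280208  40.444508   138.01524934] [-3.26646196e-02 -3.13772464e+00  6.06491433e-04] 0.40534430475214944
```

View pics/w5.png

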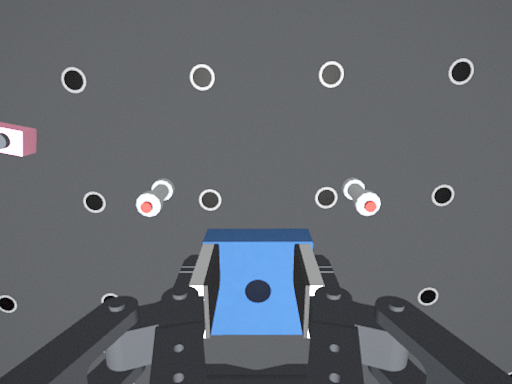

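Run:
```python
from h import *
w=wcam("w5.npz")
a=ray(w,[[147,207],[371,206]],51);b=ray(w,[[204.5,241],[312.5,241],[258,291]],30);J=[671.5,37,-.018]
f=ray(w,[[162,188],[354,188]],2)
print(a.round(1),jig(a,J),jig(f,J),jig(b,J))
```

```text
[[437.8 -37.5  51. ]
 [440.4 121.7  51. ]] [[-232.3  -78.7]
 [-232.6   80.5]] [[-232.3  -81. ]
 [-231.7   81.9]] [[-196.   -42.6]
 [-195.8   43.9]
 [-150.     0.2]]
```

```bash
python3 -m jog '[[[0,1,40,0,-0.004,0,0.2],[0,1,80,0,-0.004,0,0.2],[0,1,110,0,-0.004,0,0.2],[0,1,128,0,-0.004,0,0.2],[-8,1,129,0,-0.004,0,0.2],[-16,1,129,0,-0.004,0,0.2],[-20,1,129,0,-0.004,0,0.2],[-24,1,129,0,-0.004,0,0.2],[-28,1,129,0,-0.004,0,0.2],[-32,1,129,0,-0.004,0,0.2],[-36,1,129,0,-0.004,0,0.2],[-36,1,129,0,-0.004,0,0.2]]]'
python3 - <<'E'
from h import *
from station import ctrl
import cv2
delta([437,41.2,9],np.pi-.018)
o=ctrl.get_obs();print(o["joints"].round(2),o["ee_pos"],jig(o["ee_pos"],[671.5,37,-.018]))
s=ctrl.snapshot("wrist");np.savez("w6.npz",ee=o["ee_pos"],rot=o["eef_rot"],**s);cv2.imwrite("pics/w6.png",s["pixels"])
E
```

```text
time: 12.68
ee_pos: [469.2, 40.1, 8.6]
eef_rot: [-0.029, -3.138, 0.002]
contact_force: [-3.2, 0.6, -0.6]
finger_gap: 0.4
shift [32.2  0.5 -0.3] turn [-0.001 -0.003 -0.001]
tool axes
 [[-1.     0.019 -0.003]
 [ 0.019  1.    -0.001]
 [ 0.003 -0.001 -1.   ]]
[ 0.05  0.54 -0.23  2.13  0.25  0.51  1.19] [469.17260094  40.10335199   8.58859634] [-202.4   -0.5]
```

View pics/w6.png

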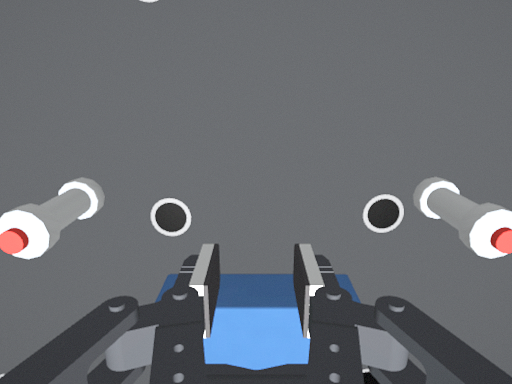

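```bash
python3 -m jog '[[[-4,0,0,0,0,0,0.2],[-9,0,0,0,0,0,0.2],[-15,0,0,0,0,0,0.2],[-21,0,0,0,0,0,0.2],[-27,0,0,0,0,0,0.2],[-33,0,0,0,0,0,0.2],[-39,0,0,0,0,0,0.2],[-45,0,0,0,0,0,0.2],[-51,0,0,0,0,0,0.2],[-57,0,0,0,0,0,0.2],[-63,0,0,0,0,0,0.2],[-68,0,0,0,0,0,0.2],[-71,0,0,0,0,0,0.2],[-72,0,0,0,0,0,0.2],[-72,0,0,0,0,0,0.2],[-66,0,-1,0,0,0,0.2],[-60,0,-6,0,0,0,0.2],[-60,0,-6,0,0,0,0.2]]]'
python3 - <<'E'
from h import *
from station import ctrl
import cv2
o=ctrl.get_obs();print(o["joints"].round(2),o["ee_pos"],jig(o["ee_pos"],[671.5,37,-.018]))
for L in(.3,.62,-.62): delta(o["ee_pos"],np.pi-.018,L)
s=ctrl.snapshot("top");np.savez("top3.npz",**s);cv2.imwrite("pics/t3.png",cv2.resize(s["pixels"][105:265,110:310],None,fx=3.75,fy=3.75,interpolation=cv2.INTER_CUBIC))
s=ctrl.snapshot("wrist");np.savez("w7.npz",ee=o["ee_pos"],rot=o["eef_rot"],**s);cv2.imwrite("pics/w7.png",s["pixels"])
E
```

```text
time: 14.98
ee_pos: [531.9, 39.3, 16.0]
eef_rot: [0.029, 3.139, -0.001]
contact_force: [-0.4, 0.4, 0.1]
finger_gap: 0.402
[ 0.07  0.59 -0.24  1.98  0.24  0.59  1.22] [531.87782405  39.27633858  16.04027292] [-139.6   -0.2]
shift [0. 0. 0.] turn [-0.     0.303 -0.001]
tool axes
 [[-1.     0.019  0.003]
 [ 0.019  1.    -0.001]
 [-0.003 -0.    -1.   ]]
shift [0. 0. 0.] turn [-0.     0.623 -0.001]
tool axes
 [[-1.     0.019  0.003]
 [ 0.019  1.    -0.001]
 [-0.003 -0.    -1.   ]]
shift [0. 0. 0.] turn [-0.001 -0.617 -0.   ]
tool axes
 [[-1.     0.019  0.003]
 [ 0.019  1.    -0.001]
 [-0.003 -0.    -1.   ]]
```

View pics/w7.png

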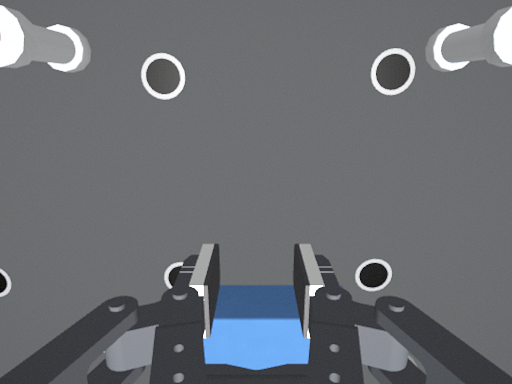

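View pics/t3.png

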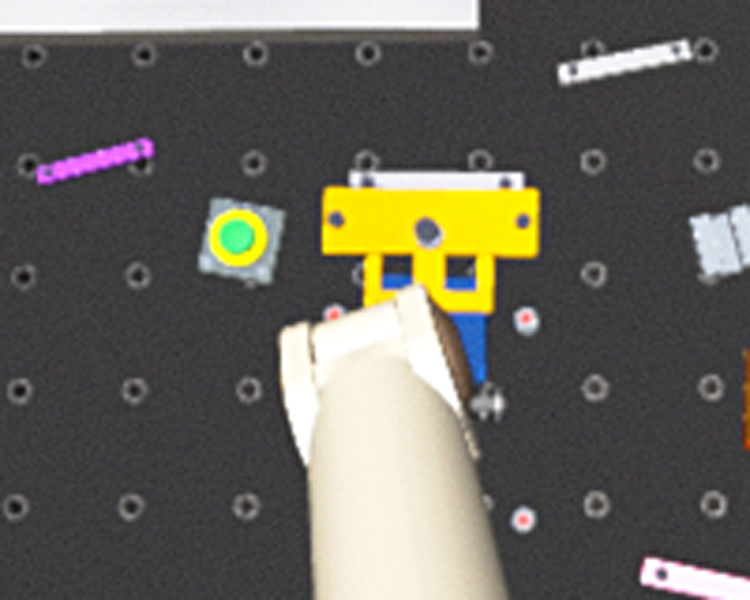

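```bash
python3 -m jog '[[[0,0,0,0,-0.1,0,0.2],[0,0,0,0,-0.2,0,0.2],[0,0,0,0,-0.3,0,0.2],[0,0,0,0,-0.4,0,0.2],[0,0,0,0,-0.5,0,0.2],[0,0,0,0,-0.6,0,0.2],[0,0,0,0,-0.64,0,0.2],[0,0,0,0,-0.64,0,0.2],[0,0,0,0,-0.64,0,0.2]]]'
python3 - <<'E'
from h import *
from station import ctrl
import cv2
o=ctrl.get_obs();print(o["joints"].round(2),o["ee_pos"],jig(o["ee_pos"],[671.5,37,-.018]))
delta(o["ee_pos"]+[100,-1.8,0],np.pi-.018,-.64)
s=ctrl.snapshot("scene");np.savez("s2.npz",**s);cv2.imwrite("pics/s2.png",cv2.resize(s["pixels"][120:280,220:420],None,fx=3.75,fy=3.75,interpolation=cv2.INTER_CUBIC))
s=ctrl.snapshot("wrist");np.savez("w8.npz",ee=o["ee_pos"],rot=o["eef_rot"],**s);cv2.imwrite("pics/w8.png",s["pixels"])
E
```

```text
time: 16.2
ee_pos: [527.4, 14.3, 4.6]
eef_rot: [0.017, 2.618, -0.146]
contact_force: [0.1, -9.6, 3.7]
finger_gap: 0.397
[ 0.23  0.61 -0.51  2.39  2.18  0.55 -0.69] [527.41329753  14.29261524   4.61371738] [-143.7  -25.3]
shift [-86.8   2.2  49.7] turn [-0.096 -0.119  0.037]
tool axes
 [[-0.868  0.04   0.495]
 [-0.016  0.994 -0.107]
 [-0.496 -0.1   -0.862]]
```

View pics/s2.png

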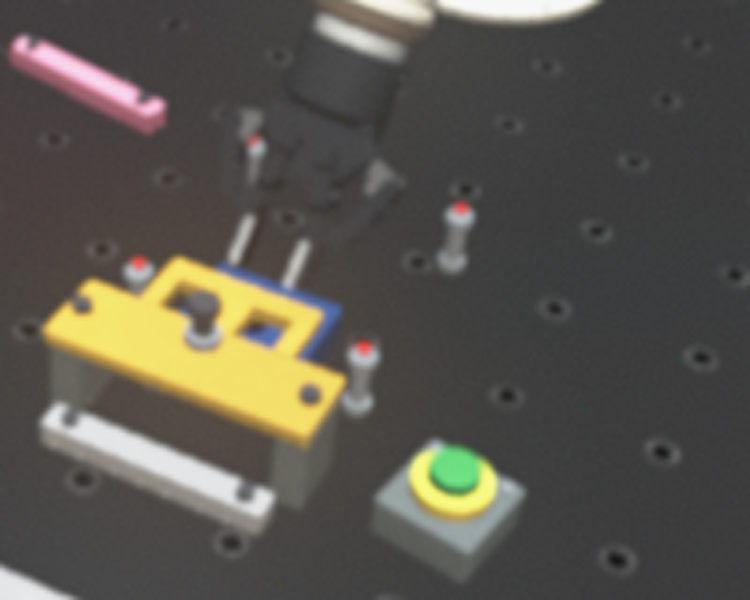

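View pics/w8.png

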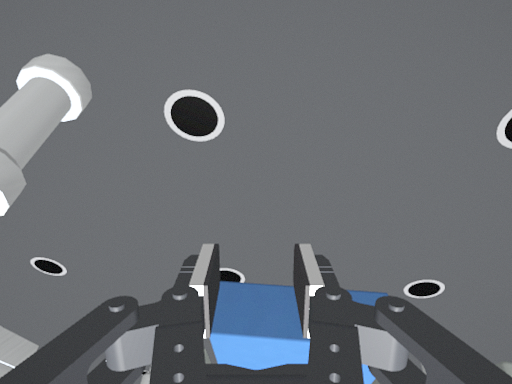

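Run:
```python
from h import *
from station import ctrl
o=ctrl.get_obs();print(o["time"],o["joints"].round(3),o["qd"].round(3),o["ee_pos"],o["contact_force"],o["wrist_torque"])
w=wcam("w8.npz");C=np.linalg.inv(w["extrinsics"])[:3,3];print(jig(C,[671.5,37,-.018]),C)
print(jig(ray(w,[[57,95]],3),[671.5,37,-.018]))
```

```text
16.3 [ 0.251  0.616 -0.525  2.388  2.178  0.551 -0.692] [-0.113 -0.048  0.119 -0.043 -0.133 -0.126  0.088] [526.55266028  17.10697733   3.96768006] [-3.06305243 -0.03673381 28.54744412] [ 0.05818674 -1.77081238 -0.01778449]
[-281.4  -13.8] [389.84959493  28.24120323  89.54859654]
[[-226.9  -84.9]]
```

```bash
python3 -m jog '[[[-3,0,-6,0,0,0,0.2],[-8,0,-13,0,0.05,0,0.2],[-13,0,-22,0,0.12,0,0.2]]]'
python3 - <<'E'
from h import *
from station import ctrl
o=ctrl.get_obs();print(o["time"],o["joints"].round(3),o["qd"].round(3),o["ee_pos"],o["contact_force"])
delta([525,39.3,60],np.pi-.018,0)
E
```

```text
time: 16.68
ee_pos: [519.9, 17.1, 21.8]
eef_rot: [0.024, 2.743, -0.143]
contact_force: [-0.8, -1.5, -0.4]
finger_gap: 0.401
16.675 [ 0.093  0.498 -0.342  2.324  1.682  0.334 -0.251] [-0.638 -0.321  0.765 -0.268 -2.221 -0.641  2.061] [519.89977397  17.11873621  21.79947129] [-0.75821788 -1.53725025 -0.41382774]
shift [-19.5  18.6 -35.4] turn [-0.099  0.395  0.   ]
tool axes
 [[-0.923  0.037  0.383]
 [-0.003  0.995 -0.103]
 [-0.385 -0.097 -0.918]]
```

```bash
python3 -m jog '[[[-3,2,-15,0,0,0,0.2],[-8,4,-35,0,0,0,0.2],[-13,6,-55,0,0,0,0.2],[-18,9,-75,0,0,0,0.2],[-22,12,-93,0,0,0,0.2],[-22,12,-93,0,0,0,0.2]]]'
python3 - <<'E'
from h import *
from station import ctrl
o=ctrl.get_obs();print(o["time"],o["joints"].round(3),o["qd"].round(3),o["ee_pos"],o["contact_force"])
delta([505,40,120],np.pi-.018,-.6)
E
```

```text
time: 17.42
ee_pos: [506.1, 39.5, 115.6]
eef_rot: [0.023, 2.738, -0.144]
contact_force: [0.6, 0.0, -0.6]
finger_gap: 0.398
17.425 [ 0.162  0.265 -0.482  2.317  0.999  0.396  0.37 ] [-0.008  0.034  0.031  0.014  0.054 -0.006 -0.047] [506.074437    39.49482724 115.60459678] [ 0.55970903  0.0229638  -0.64237777]
shift [-0.7  0.  -4.5] turn [-0.094 -0.199  0.031]
tool axes
 [[-0.921  0.036  0.387]
 [-0.004  0.995 -0.104]
 [-0.389 -0.097 -0.916]]
```

```bash
python3 -m jog '[[[-13,0,4,0,0,0,0.2],[-27,1,8,-0.01,-0.03,0,0.2],[-40,1,13,-0.03,-0.07,0.01,0.2],[-40,1,13,-0.05,-0.11,0.02,0.2],[-40,1,13,-0.07,-0.15,0.02,0.2],[-40,1,13,-0.09,-0.2,0.03,0.2],[-40,1,13,-0.09,-0.2,0.03,0.2],[-40,1,13,-0.09,-0.2,0.03,0.2]]]'
python3 - <<'E'
from h import *
from station import ctrl
o=ctrl.get_obs();print(o["time"],o["joints"].round(3),o["qd"].round(3),o["ee_pos"],o["contact_force"])
delta([530,39.5,60],np.pi-.018,-.6)
E
```

```text
time: 18.42
ee_pos: [546.7, 38.0, 116.2]
eef_rot: [0.024, 2.546, -0.014]
contact_force: [-0.3, 0.5, -0.3]
finger_gap: 0.398
18.425 [ 0.16   0.294 -0.396  2.393  2.028  0.258 -0.605] [-0.016 -0.01   0.014 -0.013 -0.065 -0.004  0.053] [546.70711984  38.04852939 116.22036569] [-0.3209379   0.47933961 -0.31006318]
shift [45.4  1.4 37.2] turn [-0.005 -0.005  0.001]
tool axes
 [[-0.828  0.02   0.56 ]
 [ 0.014  1.    -0.016]
 [-0.561 -0.005 -0.828]]
```

Run:
```python
from h import *
delta([536,39.6,45],np.pi-.018,-.54)
delta([536,39.6,11],np.pi-.018,-.54)
```

```text
shift [48.8  1.7 53. ] turn [-0.006  0.055  0.001]
tool axes
 [[-0.828  0.02   0.56 ]
 [ 0.014  1.    -0.016]
 [-0.561 -0.005 -0.828]]
shift [67.9  1.9 81.1] turn [-0.006  0.055  0.001]
tool axes
 [[-0.828  0.02   0.56 ]
 [ 0.014  1.    -0.016]
 [-0.561 -0.005 -0.828]]
```

```bash
python3 -m jog '[[[9,0,1,-0.006,0.02,0,0.2],[15,1,10,-0.006,0.04,0,0.2],[22,1,20,-0.006,0.055,0,0.2],[31,1,30,-0.006,0.055,0,0.2],[40,2,42,-0.006,0.055,0,0.2],[49,2,53,-0.006,0.055,0,0.2],[49,2,53,-0.006,0.055,0,0.2],[49,2,53,-0.006,0.055,0,0.2]]]'
python3 - <<'E'
from h import *
from station import ctrl
o=ctrl.get_obs();print(o["time"],o["joints"].round(3),o["qd"].round(3),o["ee_pos"],o["contact_force"])
delta([536,39.6,11],np.pi-.018,-.54)
E
```

```text
time: 19.42
ee_pos: [536.5, 40.4, 46.0]
eef_rot: [0.022, 2.599, -0.006]
contact_force: [-0.2, -0.6, 0.2]
finger_gap: 0.404
19.425 [ 0.25   0.49  -0.5    2.391  2.225  0.389 -0.758] [-0.003 -0.018  0.003 -0.     0.002  0.002 -0.002] [536.45041152  40.40662928  46.04149109] [-0.20684278 -0.60441335  0.21708322]
shift [18.5 -0.8 29.8] turn [0.001 0.002 0.001]
tool axes
 [[-0.857  0.017  0.516]
 [ 0.015  1.    -0.009]
 [-0.516  0.    -0.857]]
```

```bash
python3 -m jog '[[[6,0,9,0,0,0,0.2],[12,-1,19,0,0,0,0.2],[18,-1,29,0,0,0,0.2],[18,-1,29,0,0,0,0.2],[18,-1,29,0,0,0,0.2]]]'
python3 - <<'E'
from h import *
from station import ctrl
import cv2
o=ctrl.get_obs();print(o["time"],o["joints"].round(3),o["qd"].round(3),o["ee_pos"],o["contact_force"])
print(jig(o["ee_pos"],[671.5,37,-.018]))
delta(o["ee_pos"]+[80,-1.44,0],np.pi-.018,-.65)
s=ctrl.snapshot("scene");np.savez("s3.npz",**s);cv2.imwrite("pics/s3.png",cv2.resize(s["pixels"][120:280,220:420],None,fx=3.75,fy=3.75,interpolation=cv2.INTER_CUBIC))
s=ctrl.snapshot("wrist");np.savez("w9.npz",ee=o["ee_pos"],rot=o["eef_rot"],**s);cv2.imwrite("pics/w9.png",s["pixels"])
E
```

```text
time: 20.05
ee_pos: [535.9, 39.4, 12.2]
eef_rot: [0.022, 2.599, -0.006]
contact_force: [-0.7, -0.1, 0.5]
finger_gap: 0.401
20.05 [ 0.286  0.603 -0.537  2.39   2.334  0.49  -0.828] [-0.002 -0.011  0.    -0.    -0.002  0.     0.001] [535.92757004  39.42544982  12.1712509 ] [-0.71659348 -0.07730707  0.4808552 ]
[-135.6   -0. ]
shift [-68.5  -0.1  41.3] turn [ 0.001 -0.107  0.001]
tool axes
 [[-0.856  0.017  0.516]
 [ 0.015  1.    -0.009]
 [-0.516  0.    -0.856]]
```

View pics/s3.png

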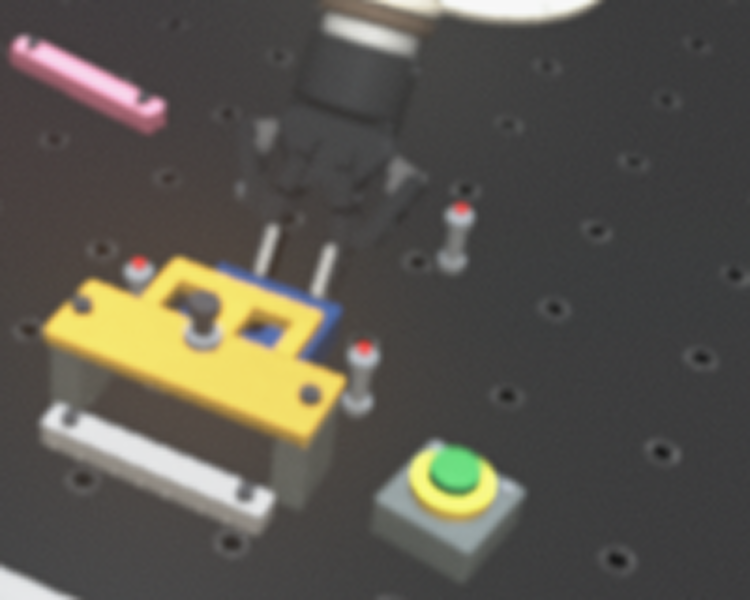

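View pics/w9.png

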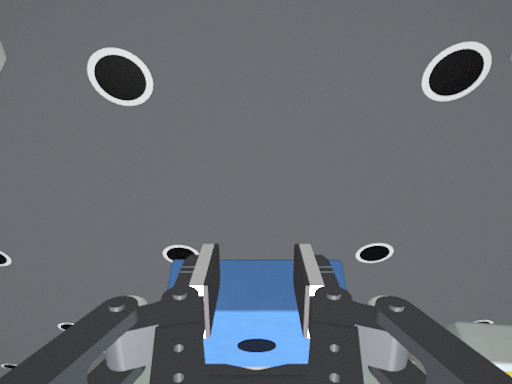

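```bash
python3 -m jog '[[[-3.4,0,2.1,0,0,0,0.2],[-6.8,0,4.1,0,0,0,0.2],[-10.3,0,6.2,0,0,0,0.2],[-14.6,0,8.8,0,-0.01,0,0.2],[-18.8,0,11.4,0,-0.02,0,0.2],[-23.1,0,13.9,0,-0.03,0,0.2],[-27.4,0,16.5,0,-0.04,0,0.2],[-31.7,0,19.1,0,-0.055,0,0.2],[-36,0,21.7,0,-0.07,0,0.2],[-40.2,0,24.3,0,-0.08,0,0.2],[-44.5,0,26.8,0,-0.09,0,0.2],[-48.8,0,29.4,0,-0.1,0,0.2],[-51.4,0,31,0,-0.1,0,0.2],[-51.4,0,31,0,-0.1,0,0.2]]]'
python3 - <<'E'
from h import *
from station import ctrl
import cv2
o=ctrl.get_obs();print(o["time"],o["joints"].round(3),o["qd"].round(3),o["ee_pos"],o["contact_force"])
print(jig(o["ee_pos"],[671.5,37,-.018]))
delta(o["ee_pos"]+[20,-.36,0],np.pi-.018,-.64)
s=ctrl.snapshot("scene");np.savez("s4.npz",**s);cv2.imwrite("pics/s4.png",cv2.resize(s["pixels"][120:280,220:420],None,fx=3.75,fy=3.75,interpolation=cv2.INTER_CUBIC))
s=ctrl.snapshot("wrist");np.savez("w10.npz",ee=o["ee_pos"],rot=o["eef_rot"],**s);cv2.imwrite("pics/w10.png",s["pixels"])
E
```

```text
time: 21.9
ee_pos: [596.4, 38.3, 12.3]
eef_rot: [0.021, 2.498, -0.007]
contact_force: [-2.3, -0.2, -1.7]
finger_gap: 0.402
21.9 [ 0.316  0.69  -0.558  2.318  2.449  0.587 -0.871] [-0.    -0.002 -0.002  0.003  0.004  0.005 -0.001] [596.44886754  38.3046661   12.29115298] [-2.26058103 -0.18786818 -1.69047947]
[-75.1  -0. ]
shift [-16.  -0.  12.] turn [0.    0.003 0.001]
tool axes
 [[-0.8    0.017  0.6  ]
 [ 0.014  1.    -0.01 ]
 [-0.6   -0.    -0.8  ]]
```

View pics/s4.png

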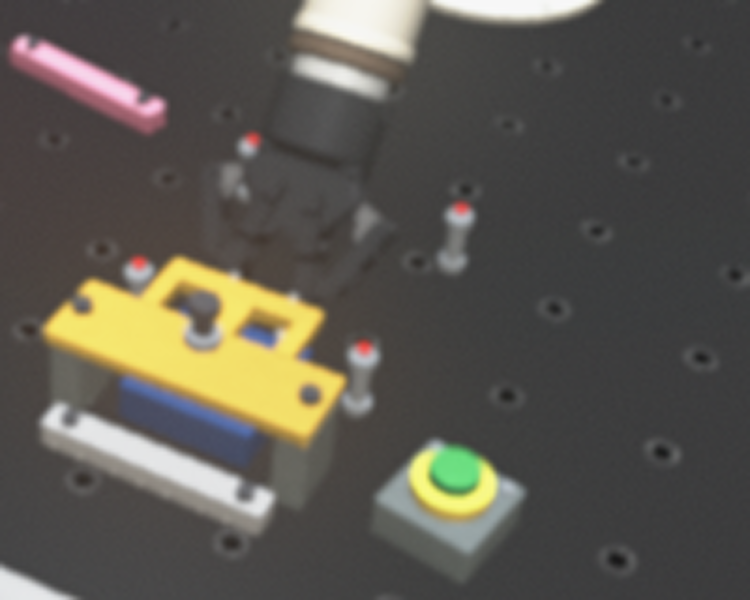

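View pics/w10.png

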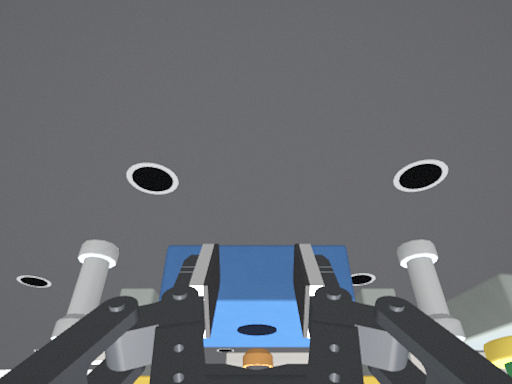

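```bash
python3 -m jog '[[[-2,0,1.5,0,0,0,0.2],[-4,0,3,0,0,0,0.2],[-6,0,4.5,0,0,0,0.2],[-8,0,6,0,0,0,0.2],[-10,0,7.5,0,0,0,0.2],[-11.2,0,8.4,0,0,0,0.2],[-12,0,9,0,0,0,0.2],[-12.8,0,9.6,0,0,0,0.2],[-12.8,0,9.6,0,0,0,0.2]]]'
python3 - <<'E'
from h import *
from station import ctrl
import cv2
o=ctrl.get_obs();print(o["time"],o["ee_pos"],o["contact_force"])
print(jig(o["ee_pos"],[671.5,37,-.018]))
s=ctrl.snapshot("scene");np.savez("s5.npz",**s);cv2.imwrite("pics/s5.png",cv2.resize(s["pixels"][180:270,225:325],None,fx=6,fy=6,interpolation=cv2.INTER_CUBIC))
E
```

```text
time: 23.12
ee_pos: [611.4, 38.4, 12.2]
eef_rot: [0.02, 2.499, -0.007]
contact_force: [-6.0, 0.1, 3.1]
finger_gap: 0.402
23.125 [611.37472153  38.43979012  12.23470897] [-5.96518931  0.11887563  3.13864229]
[-60.1   0.4]
```

View pics/s5.png

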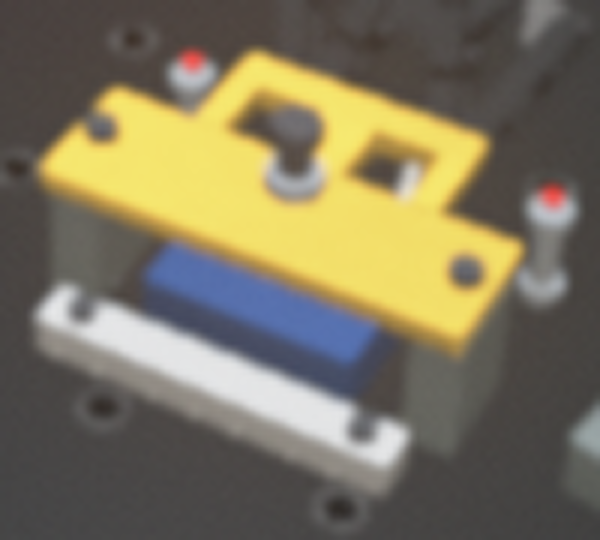

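Nearly there (about 5 mm left). Continuing very slowly.

```bash
python3 -m jog '[[[-0.8,0,0.6,0,0,0,0.2],[-1.6,0,1.2,0,0,0,0.2],[-2.4,0,1.8,0,0,0,0.2],[-2.8,0,2.1,0,0,0,0.2],[-3.2,0,2.4,0,0,0,0.2],[-3.6,0,2.7,0,0,0,0.2],[-4,0,3,0,0,0,0.2],[-4,0,3,0,0,0,0.2]]]'
python3 -m jog '[[[-0.4,0,0.3,0,0,0,0.2],[-0.8,0,0.6,0,0,0,0.2],[-0.8,0,0.6,0,0,0,0.2]]]'
```

```text
time: 24.18
ee_pos: [616.2, 38.4, 12.2]
eef_rot: [0.02, 2.499, -0.007]
contact_force: [-6.0, 0.9, 3.9]
finger_gap: 0.399
time: 24.55
ee_pos: [617.2, 38.4, 12.2]
eef_rot: [0.02, 2.499, -0.007]
contact_force: [-6.9, 0.3, 4.2]
finger_gap: 0.4
```

```bash
python3 -m jog '[[[-0.4,0,0.3,0,0,0,0.2],[-0.8,0,0.6,0,0,0,0.2],[-0.8,0,0.6,0,0,0,0.2]]]'
python3 -m jog '[[[-0.4,0,0.3,0,0,0,0.2],[-0.8,0,0.6,0,0,0,0.2],[-0.8,0,0.6,0,0,0,0.2]]]'
python3 - <<'E'
from station import ctrl
import cv2
s=ctrl.snapshot("scene");cv2.imwrite("pics/s6.png",cv2.resize(s["pixels"][180:270,225:325],None,fx=6,fy=6,interpolation=cv2.INTER_CUBIC))
E
```

```text
time: 24.92
ee_pos: [618.2, 38.4, 12.2]
eef_rot: [0.02, 2.499, -0.007]
contact_force: [-6.5, 0.3, 3.7]
finger_gap: 0.398
time: 25.3
ee_pos: [619.2, 38.4, 12.2]
eef_rot: [0.02, 2.499, -0.007]
contact_force: [-6.1, -0.1, 3.6]
finger_gap: 0.396
```

View pics/s6.png

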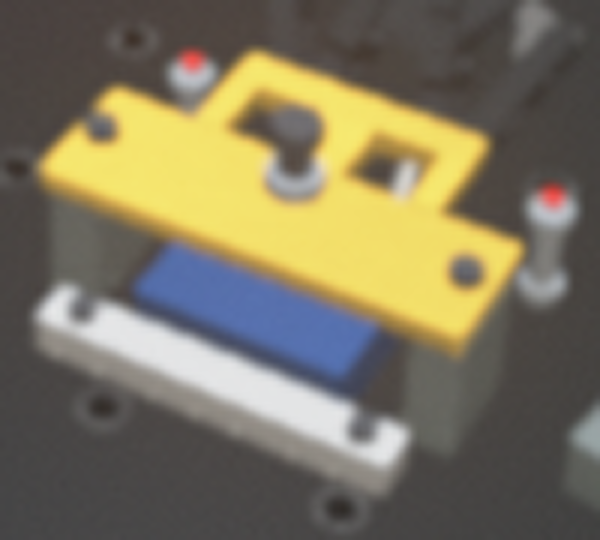

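```bash
python3 -m jog '[[[-0.4,0,0.3,0,0,0,0.2],[-0.8,0,0.6,0,0,0,0.2],[-1.2,0,0.9,0,0,0,0.2],[-1.6,0,1.2,0,0,0,0.2],[-1.6,0,1.2,0,0,0,0.2]]]'
python3 -m jog '[[[-0.4,0,0.3,0,0,0,0.2],[-0.8,0,0.6,0,0,0,0.2],[-1.2,0,0.9,0,0,0,0.2],[-1.2,0,0.9,0,0,0,0.2]]]'
python3 - <<'E'
from station import ctrl
import cv2
s=ctrl.snapshot("scene");cv2.imwrite("pics/s7.png",cv2.resize(s["pixels"][180:270,225:325],None,fx=6,fy=6,interpolation=cv2.INTER_CUBIC))
E
```

```text
time: 25.98
ee_pos: [620.8, 38.4, 12.2]
eef_rot: [0.019, 2.5, -0.007]
contact_force: [-9.5, -0.3, 7.1]
finger_gap: 0.398
time: 26.48
ee_pos: [620.9, 38.5, 11.8]
eef_rot: [0.019, 2.501, -0.006]
contact_force: [-15.2, -1.4, 10.9]
finger_gap: 0.402
```

View pics/s7.png

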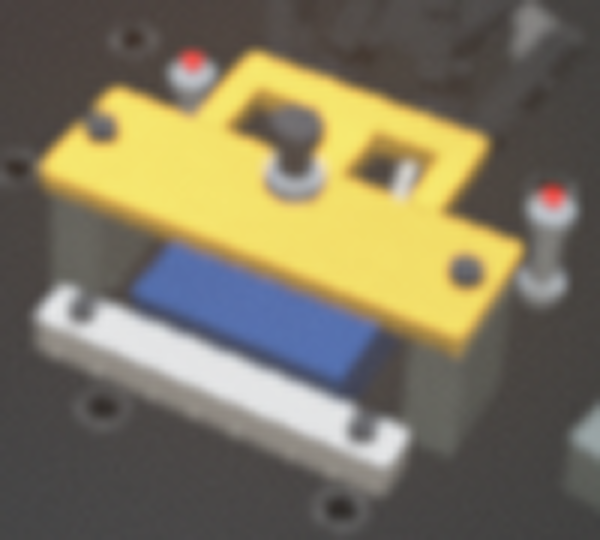

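```bash
python3 -m jog '[[[-0.8,0,0.6,0,0,0,0.2],[-1.6,0,1.2,0,0,0,0.2],[-2,0,1.5,0,0,0,0.2],[-2,0,1.5,0,0,0,0.2],[-2,0,1.5,0,0,0,0.2]]]'
python3 - <<'E'
from h import *
from station import ctrl
import cv2
o=ctrl.get_obs()
s=ctrl.snapshot("wrist");np.savez("w11.npz",ee=o["ee_pos"],rot=o["eef_rot"],**s);cv2.imwrite("pics/w11.png",s["pixels"])
E
```

```text
time: 27.15
ee_pos: [621.0, 38.6, 10.6]
eef_rot: [0.019, 2.505, -0.006]
contact_force: [-21.2, -1.0, 14.8]
finger_gap: 0.402
```

View pics/w11.png

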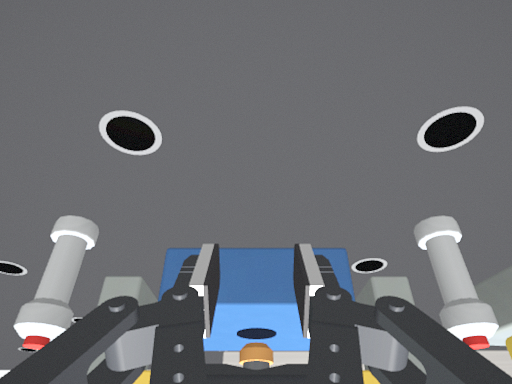

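```bash
python3 -m jog '[[[1.6,0,-1.2,0,0,0,0.2],[4,0,-3,0,0,0,0.2],[12,0,-9,0,0,0,0.2],[24,0,-18,0,0,0,0.2],[36,0,-27,0,0,0,0.2],[44,0,-33,0,0,0,0.2],[41,0,-47,0,0,0,0.2],[29,0,-63,0,0,0,0.2],[11,0,-87,0,0,0,0.2],[-7,0,-111,0,0,0,0.2],[-25,0,-135,0,0,0,0.2],[-43,0,-159,0,0,0,0.2],[-61,0,-183,0,0,0,0.2],[-61,0,-183,0,0,0,0.2]]]'
python3 - <<'E'
from h import *
from station import ctrl
import cv2
o=ctrl.get_obs();print(o["time"],o["joints"].round(3),o["ee_pos"],o["contact_force"])
delta([600,100,220],np.pi/2,0)
s=ctrl.snapshot("scene");np.savez("s8.npz",**s);cv2.imwrite("pics/s8.png",cv2.resize(s["pixels"][160:280,220:370],None,fx=5,fy=5,interpolation=cv2.INTER_CUBIC))
E
```

```text
time: 28.95
ee_pos: [564.7, 39.2, 196.1]
eef_rot: [0.02, 2.498, -0.008]
contact_force: [0.6, -0.3, -0.2]
finger_gap: 0.399
28.95 [ 0.287  0.134 -0.51   2.339  1.327  0.2    0.1  ] [564.6945493   39.2421241  196.10033249] [ 0.55609033 -0.33133398 -0.15731998]
shift [-41.8  61.3   1.4] turn [0.498 0.508 1.496]
tool axes
 [[-0.8    0.016  0.6  ]
 [ 0.012  1.    -0.011]
 [-0.6   -0.001 -0.8  ]]
```

View pics/s8.png

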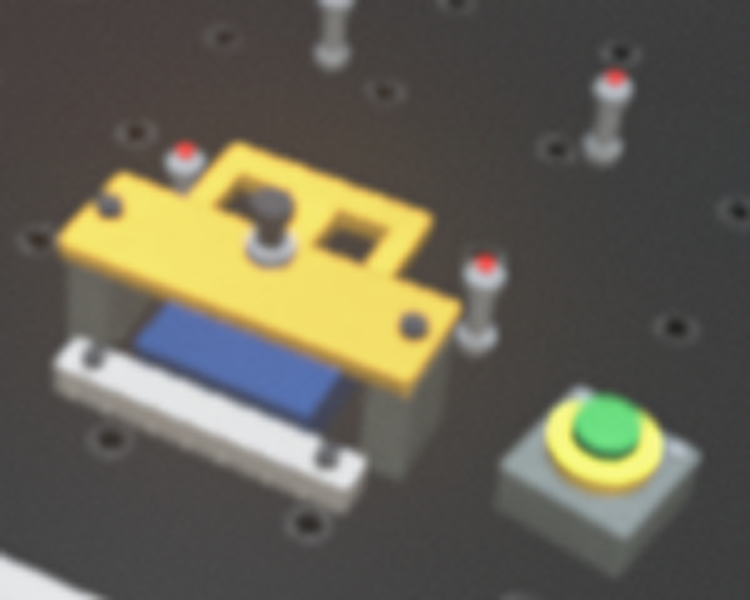

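Run:
```python
from h import *
S=cam("s8.npz");J=[674.47,38.15,-.0184]
sb=lambda L:np.array(L)/5+[220,160]-.5+.1
print(jig(ray(S,sb([[136,344],[309,419]]),30),J))
W=lambda x,y,z:[J[0]+x+.0184*y,J[1]-.0184*x+y,z]
p=proj(S,[W(45,-45,30),W(45,45,30),W(45,-75,18),W(45,75,18)])
print(((p+.4-[220,160])*5).round(0))
```

```text
[[ 45.  -42.3]
 [ 46.2  47. ]]
[[131. 342.]
 [306. 416.]
 [ 75. 337.]
 [366. 460.]]
```

```bash
python3 -m jog '[[[0,0,-3,0,0.1,0,0.6],[-2,0,-6,0,0.2,0,1],[-4,0,-9,0,0.3,0,1],[-6,0,-12,0,0.4,0,1],[-8,0,-12,0,0.5,0,1],[-8,0,-12,0,0.6,0,1],[-8,0,-12,0,0.64,0,1],[-8,0,-12,0,0.64,0,1],[-8,0,-12,0,0.64,0,1]]]'
python3 - <<'E'
from h import *
from station import ctrl
o=ctrl.get_obs();print(o["time"],o["joints"].round(3),o["qd"].round(2),o["ee_pos"],o["contact_force"])
delta([673,202.5,200],np.pi-.018,0)
delta([673,202.5,200],np.pi/2+.3,0)
E
```

```text
time: 30.12
ee_pos: [563.4, 38.6, 208.8]
eef_rot: [0.027, 3.14, -0.002]
contact_force: [1.0, 0.6, -1.1]
finger_gap: -0.001
30.125 [ 0.44   0.426 -0.708  1.787  0.318  1.044  1.168] [ 0.   -0.01 -0.    0.   -0.01  0.    0.01] [563.40129235  38.57370639 208.77442982] [ 1.04084281  0.63207737 -1.08383843]
shift [-106.8  165.8    8.7] turn [-0.001  0.002  0.001]
tool axes
 [[-1.     0.017  0.002]
 [ 0.017  1.    -0.001]
 [-0.002 -0.001 -1.   ]]
shift [-106.8  165.8    8.7] turn [-0.     0.002  1.254]
tool axes
 [[-1.     0.017  0.002]
 [ 0.017  1.    -0.001]
 [-0.002 -0.001 -1.   ]]
```

Run:
```python
from h import *
import cv2
im=cv2.imread("pics/w11.png");cv2.imwrite("pics/w11a.png",cv2.resize(np.hstack([im[205:305,30:200],im[205:305,320:490]]),None,fx=2.3,fy=2.3,interpolation=cv2.INTER_CUBIC))
for n,px in(("w11.npz",[[166,249],[348,249],[76,230],[437,230]]),):
    w=wcam(n);print(jig(ray(w,px,1),[671.5,37,-.018]))
    print(jig(ray(w,[[258,352]],36),[671.5,37,-.018]),jig(ray(w,[[257,333]],30),[671.5,37,-.018]))
```

```text
[[-43.6 -44.4]
 [-43.9  46.3]
 [-62.2 -81.3]
 [-62.7  82.6]]
[[18.4  1.8]] [[0.  1.1]]
```

View pics/w11a.png

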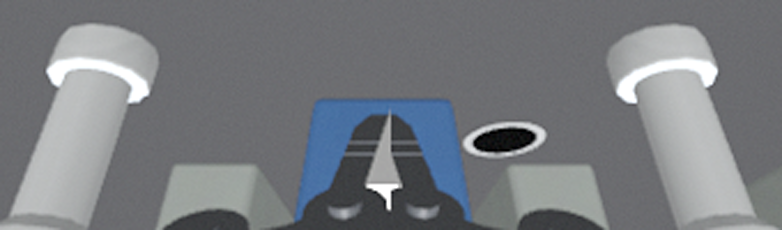

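```bash
python3 -m jog '[[[-15,40,0,0,0,0,1],[-40,80,0,0,0,0,1],[-70,120,0,0,0,0,1],[-100,150,0,0,0,0,1],[-107,166,30,0,0,0,1],[-107,166,70,0,0,0,1],[-107,166,90,0,0,0,1],[-107,166,90,0,0,0,1]]]'
python3 - <<'E'
from h import *
from station import ctrl
import cv2
o=ctrl.get_obs();print(o["time"],o["joints"].round(3),o["ee_pos"],o["contact_force"])
s=ctrl.snapshot("wrist");np.savez("w12.npz",ee=o["ee_pos"],rot=o["eef_rot"],**s);cv2.imwrite("pics/w12.png",s["pixels"])
E
```

```text
time: 31.12
ee_pos: [673.0, 201.9, 118.2]
eef_rot: [-0.027, -3.141, 0.003]
contact_force: [0.6, -1.0, 1.1]
finger_gap: -0.003
31.125 [ 0.071  0.758 -0.625  1.484  0.482  1.057  0.89 ] [672.9721942  201.87907568 118.15872355] [ 0.62576136 -1.04627814  1.06625387]
```

View pics/w12.png

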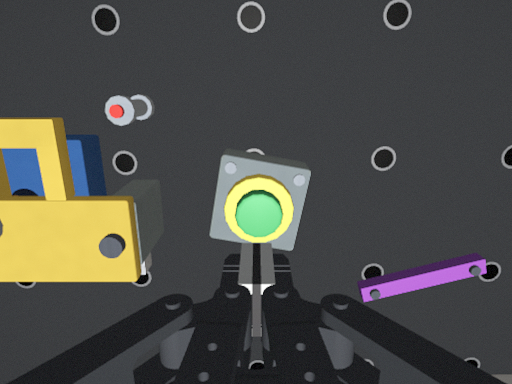

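Run:
```python
from h import *
w=wcam("w12.npz")
for z in (50,54):print(ray(w,[[259.5,215.5]],z))
print(ray(w,[[117,111]],51),jig(ray(w,[[117,111]],51),[671.5,37,-.018]))
```

```text
[[676.24380451 203.69894988  50.        ]]
[[674.71970445 203.69250858  54.        ]]
[[607.76560275 119.62181721  51.        ]] [[-65.2  81.5]]
```

```bash
python3 -m jog '[[[-1.5,1,20,0,0,0,1],[-1.5,1,40,0,0,0,1],[-1.5,1,54,0,0,0,1],[-1.5,1,60,0,0,0,1],[-1.5,1,62,0,0,0,1],[-1.5,1,64,0,0,0,1],[-1.5,1,66,0,0,0,1],[-1.5,1,66,0,0,0,1]]]'
python3 -m jog '[[[0,0,1,0,0,0,1],[0,0,2,0,0,0,1],[0,0,2,0,0,0,1]]]'
```

```text
time: 32.17
ee_pos: [676.0, 204.0, 53.9]
eef_rot: [0.027, 3.139, 0.0]
contact_force: [-0.2, 0.9, 0.2]
finger_gap: 0.003
time: 32.55
ee_pos: [676.1, 204.1, 51.9]
eef_rot: [0.027, 3.139, 0.0]
contact_force: [0.1, -0.3, -0.0]
finger_gap: -0.0
```

```bash
python3 -m jog '[[[1,-0.5,1,0,0,0,1],[1.5,-0.5,2,0,0,0,1],[1.5,-0.5,2,0,0,0,1]]]'
python3 -m jog '[[[0,0,1,0,0,0,1],[0,0,2,0,0,0,1],[0,0,2,0,0,0,1]]]'
python3 -m jog '[[[0,0,1,0,0,0,1],[0,0,2,0,0,0,1],[0,0,2,0,0,0,1]]]'
```

```text
time: 32.92
ee_pos: [675.1, 203.8, 50.1]
eef_rot: [0.027, 3.138, 0.001]
contact_force: [2.4, -0.1, 2.7]
finger_gap: 0.003
time: 33.3
ee_pos: [675.0, 203.7, 48.0]
eef_rot: [0.027, 3.138, 0.001]
contact_force: [3.1, 1.0, 2.9]
finger_gap: 0.002
time: 33.67
ee_pos: [675.0, 203.7, 46.2]
eef_rot: [0.027, 3.138, 0.001]
contact_force: [3.6, 0.4, 5.3]
finger_gap: 0.001
```

```bash
python3 -m jog '[[[0,0,1,0,0,0,1],[0,0,2,0,0,0,1],[0,0,2,0,0,0,1]]]'
python3 -m jog '[[[0,0,0.7,0,0,0,1],[0,0,1.4,0,0,0,1],[0,0,1.4,0,0,0,1]]]'
```

```text
time: 34.05
ee_pos: [675.1, 203.7, 46.0]
eef_rot: [0.027, 3.138, -0.0]
contact_force: [-1.1, -1.3, 16.0]
finger_gap: -0.002
time: 34.42
ee_pos: [675.1, 203.8, 45.9]
eef_rot: [0.027, 3.137, -0.001]
contact_force: [-2.7, -2.4, 21.6]
finger_gap: -0.005
```

Hard stop reached (z holds at 46.0 while the force climbs past 16 N), so the button is fully down. Releasing and lifting, then a last look.

```bash
python3 -m jog '[[[0,0,-2,0,0,0,1],[0,0,-6,0,0,0,1],[0,0,-12,0,0,0,1],[0,0,-30,0,0,0,1],[0,0,-60,0,0,0,1],[5,0,-100,0,0,0,1],[30,0,-140,0,0,0,1],[60,0,-160,0,0,0,1],[60,0,-160,0,0,0,1],[60,0,-160,0,0,0,1]]]'
python3 - <<'E'
from h import *
from station import ctrl
import cv2
o=ctrl.get_obs();print(o["time"],o["joints"].round(3),o["ee_pos"],o["contact_force"])
delta([520,38,330],np.pi-.018,0)
s=ctrl.snapshot("wrist");np.savez("w13.npz",ee=o["ee_pos"],rot=o["eef_rot"],**s);cv2.imwrite("pics/w13.png",s["pixels"])
s=ctrl.snapshot("scene");np.savez("s9.npz",**s);cv2.imwrite("pics/s9.png",cv2.resize(s["pixels"][160:280,220:370],None,fx=5,fy=5,interpolation=cv2.INTER_CUBIC))
E
```

```text
time: 35.67
ee_pos: [614.0, 203.8, 201.9]
eef_rot: [0.027, 3.14, -0.002]
contact_force: [0.5, -1.3, 0.2]
finger_gap: -0.0
35.675 [ 0.12   0.582 -0.692  1.582  0.402  1.122  0.887] [613.98564044 203.77768783 201.88870594] [ 0.47052268 -1.30474645  0.16411761]
shift [  90.9 -167.5 -128.1] turn [-0.001  0.002  0.001]
tool axes
 [[-1.     0.017  0.002]
 [ 0.017  1.    -0.001]
 [-0.002 -0.001 -1.   ]]
```

View pics/s9.png

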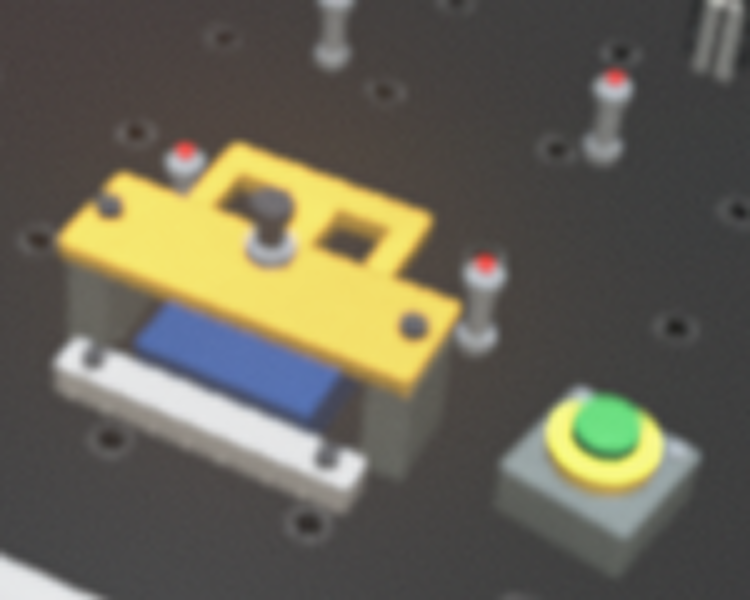

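View pics/w13.png

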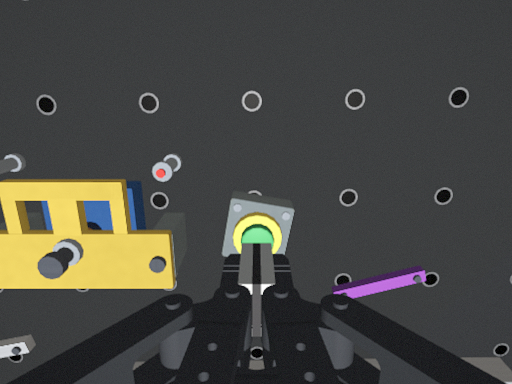

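```bash
python3 -m jog '[[[10,-40,0,0,0,0,1],[25,-80,0,0,0,0,1],[45,-120,0,0,0,0,1],[70,-150,20,0,0,0,1],[90,-167,40,0,0,0,1],[90,-167,60,0,0,0,1],[90,-167,60,0,0,0,1],[90,-167,60,0,0,0,1]]]'
python3 - <<'E'
from h import *
from station import ctrl
import cv2
o=ctrl.get_obs();print(o["time"],o["joints"].round(3),o["ee_pos"],o["contact_force"])
s=ctrl.snapshot("wrist");np.savez("w14.npz",ee=o["ee_pos"],rot=o["eef_rot"],**s);cv2.imwrite("pics/w14.png",s["pixels"])
cv2.imwrite("pics/w14a.png",cv2.resize(s["pixels"][150:310,130:390],None,fx=3,fy=3,interpolation=cv2.INTER_CUBIC))
E
```

```text
time: 36.78
ee_pos: [522.1, 39.6, 142.1]
eef_rot: [0.026, 3.139, 0.001]
contact_force: [-0.4, -0.6, -0.0]
finger_gap: 0.002
36.775 [ 0.439  0.444 -0.696  1.942  0.365  0.881  1.109] [522.05604544  39.62209258 142.13263678] [-0.42619384 -0.61429677 -0.02872138]
```

View pics/w14a.png

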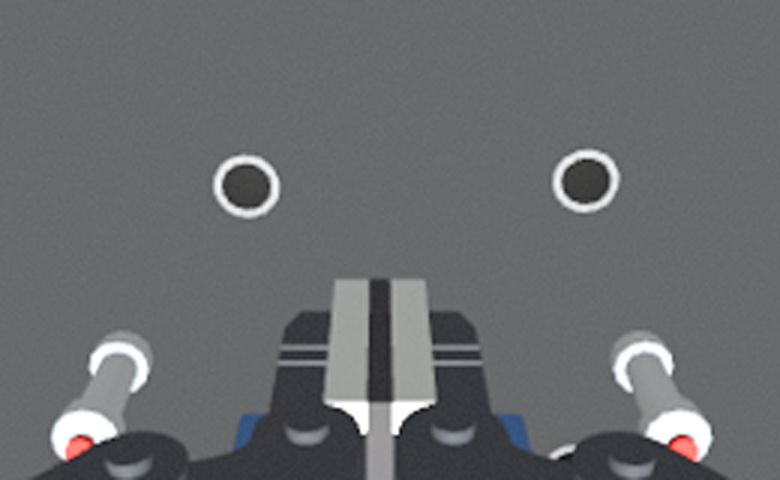

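Run:
```python
from station import ctrl
print(ctrl.sign_off())
```

```text
the job is handed in; nothing more can be done
None
```

I pushed the blue block home under the clamp bridge, then pressed and released the green button, and handed the job in at about 37 s of the 72 s allowed. Sign-off returned no verdict.

**How it went:** I pushed with the gripper part-closed, so both fingers bore on the block. It slid sideways between the pins, then in +x, first with the tool upright and then leaning back 31–37° under the nose. I crept the last few millimetres up to the stop bar and pressed to about 21 N. I then backed off, closed the fingers and pressed the button straight down. It hit its hard stop at about 22 N, and I released it.

**Last checks:**
- **Centring:** two wrist-camera views put the block within about 0.5 mm of the midpoint between pins a and b. A blurrier reading from the scene camera suggested about 2 mm off, which is within its 1-pixel error.
- **Flush:** the two ends of the rear edge measured within 0.3 mm of each other. The finger stopped advancing while the push force climbed.
- **Button:** it had come back up, and the arm was clear with no contact force.

**What went wrong:** when I first leaned the tool, the arm switched to a different joint configuration and the fingertips slid about 25 mm sideways. They also pressed on the table with about 29 N. Positions worked out from the cameras and joints suggest the tool missed the pins then. Later pictures showed the block still square and centred, and I finished the switch in the air.

I did not check the bin, V-block or wrench in a close picture at the end; no move went near them.

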